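# Pump a bar clamp up to a glued lunchbox tier and hold the squeeze

### The job

The box-shaped lunchbox tier has just been glued and lies between the jaws of one of the two bar clamps (the round tier in the other clamp is finished: leave that clamp and tier alone, and everything else on the counter). Squeeze that clamp's trigger towards its handle and let it spring back, again and again, until the moving jaw's sprung pad meets the tier and holds it against the fixed jaw with the pad pressed in about half-way; never squeeze the pad nearly fully in, as that would crush the tier, and do not push the jaw or the tier by hand. Finish still holding: the gripper keeps trigger and handle squeezed between its fingers.

Things in the scene. Friction and masses are not known exactly. Their poses are not given: they have to be found in the camera images.
- clamp_1: One of two identical bench-top bar clamps fixed to the counter; aluminium rails 400 x 100 mm, tops at z 34 mm. Origin: on the counter under the front face of its upright handle; x runs along the bar from handle to jaws, z up. In this frame (mm): fixed jaw plate, face at x 90, top z 90; beyond it the moving jaw, drawn towards the handle (-x), with a sprung pad facing the fixed jaw.
- handle_1: Fixed upright black handle of clamp_1, 26 mm wide. In the clamp's frame (mm) x -20 to 0, top at z 168; clear all round from z 75 up. Origin: on its axis (x -10), 58 mm above the counter; axes as the clamp.
- trigger_rest_1 (a point): Where the front of the trigger of clamp_1 is at rest: x 42 mm, z 145 mm in the clamp's frame (stays there when the trigger moves). The trigger is an upright grey plate in front of the handle, 12 mm thick (x 30 to 42 at rest), 26 wide, top at z 165.
- trigger_1 (a joint): Trigger of clamp_1, slides along -x to the handle: 0 at rest, 0.022 m at its stop; a spring (2 to 4 N) returns it. A ratchet (pitch 6.5 mm) makes the jaw follow one to one when squeezed, after up to 8 mm of idle travel, and stay (to within 1 or 2 mm) when the trigger returns. Moving the jaw takes about 11 N of squeeze, plus the pad's force.
- fixed_jaw_1: Fixed jaw plate of clamp_1, 16 x 78 x 56 mm, standing on the rails. Origin under its centre, 8 mm behind its face, at the rail tops.
- jaw_1 (a joint): Moving jaw of clamp_1: 0 fully open, grows (m) as it closes, moving along the clamp's -x, up to 0.075. Held by about 8 N of friction wherever it is.
- pad_1 (a joint): Sprung rubber pad on the moving jaw of clamp_1: 0 fully out, 0.016 m pressed fully in (towards the jaw). About 1 N at 0 and 0.5 N more for each mm.
- pad_face_1 (a point): Centre of the face of the sprung pad of clamp_1, 66 mm above the counter; axes as the clamp. With jaw and pad at 0 it lies 234 mm from the clamp's origin along its x.
- clamp_2: One of two identical bench-top bar clamps fixed to the counter; aluminium rails 400 x 100 mm, tops at z 34 mm. Origin: on the counter under the front face of its upright handle; x runs along the bar from handle to jaws, z up. In this frame (mm): fixed jaw plate, face at x 90, top z 90; beyond it the moving jaw, drawn towards the handle (-x), with a sprung pad facing the fixed jaw.
- handle_2: Fixed upright black handle of clamp_2, 26 mm wide. In the clamp's frame (mm) x -20 to 0, top at z 168; clear all round from z 75 up. Origin: on its axis (x -10), 58 mm above the counter; axes as the clamp.
- trigger_rest_2 (a point): Where the front of the trigger of clamp_2 is at rest: x 42 mm, z 145 mm in the clamp's frame (stays there when the trigger moves). The trigger is an upright grey plate in front of the handle, 12 mm thick (x 30 to 42 at rest), 26 wide, top at z 165.
- trigger_2 (a joint): Trigger of clamp_2, slides along -x to the handle: 0 at rest, 0.022 m at its stop; a spring (2 to 4 N) returns it. A ratchet (pitch 6.5 mm) makes the jaw follow one to one when squeezed, after up to 8 mm of idle travel, and stay (to within 1 or 2 mm) when the trigger returns. Moving the jaw takes about 11 N of squeeze, plus the pad's force.
- fixed_jaw_2: Fixed jaw plate of clamp_2, 16 x 78 x 56 mm, standing on the rails. Origin under its centre, 8 mm behind its face, at the rail tops.
- jaw_2 (a joint): Moving jaw of clamp_2: 0 fully open, grows (m) as it closes, moving along the clamp's -x, up to 0.075. Held by about 8 N of friction wherever it is.
- pad_2 (a joint): Sprung rubber pad on the moving jaw of clamp_2: 0 fully out, 0.016 m pressed fully in (towards the jaw). About 1 N at 0 and 0.5 N more for each mm.
- pad_face_2 (a point): Centre of the face of the sprung pad of clamp_2, 66 mm above the counter; axes as the clamp. With jaw and pad at 0 it lies 234 mm from the clamp's origin along its x.
- box_tier_center (a point): Centre (half-way up) of the box-shaped green lunchbox tier that is to be clamped: rectangular, 100 mm along its x, 80 wide, 60 high, closed lid, 0.15 kg. It lies on the rails between the jaws of one of the clamps, its x along that clamp's bar, within about 7 mm of the fixed jaw, loose.
- round_tier_center (a point): Centre (half-way up) of the round green lunchbox tier, 100 mm across, 60 high, lying between the jaws of the other clamp.
- stack: Bystander: three closed rectangular green tiers stacked, 100 x 80 x 174 mm, on the counter. Origin at the centre of its underside.
- bowl: Bystander: small white ceramic bowl with a blue rim, 100 mm across, 47 high, between the clamps. Origin under its centre.
- spoon: Bystander: wooden spoon 220 mm long lying on the counter, along its x.
- fork: Bystander: steel fork 180 mm long lying flat, along its x.
- bottle: Bystander: closed steel sipper bottle, 68 mm across, 210 high. Origin under its centre.
Things that resemble listed ones, but are neither listed nor needed, are in the scene too. Leave any yellow look-alike of the part that bears box_tier_center alone.

How it is judged:
On the way, in this order (a step that is already met when the one before it is completed fails the run):
1. the first squeezes have drawn the moving jaw in by 8 mm or more (distance of pad_face_1 from where it was at the start of the episode above 0.008 m and contact force between pad_1 and box_tier below 0.5 N), for 0.05 s.
2. the pad touches the box-shaped tier (contact force between pad_1 and box_tier above 1 N), for 0.1 s.
At the end, for the whole second after the job is handed in: The box-shaped tier is pressed between the fixed jaw (gap under about 2.5 mm) and the pad of its clamp, flat and at rest, the pad pressed in 4 to 12 mm of its 16 mm; the fingers press on both the trigger and the handle of that clamp (over 1 N on each), still squeezing (value of joint pad_1 between 0.004 and 0.012 m and contact force between pad_1 and box_tier between 1.5 and 12 N and contact force between fixed_jaw_1 and box_tier above 0.3 N and x of box_tier_center in the frame of clamp_1 below 0.1425 m and contact force between the fingers and trigger_1 above 1 N and contact force between the fingers and handle_1 above 1 N and linear speed of box_tier below 0.01 m/s and angle between box_tier_center's own z axis and vertical below 0.15 rad); the arm keeps its last pose, push and grip.
It fails at once if the pad is squeezed nearly fully in (over 14.5 mm) or presses the tier with over 16 N (value of joint pad_1 above 0.0145 m or contact force between pad_1 and box_tier above 16 N).
It fails at once if the robot pushes the moving jaw or the tier itself (contact force between any of the arm, the fingers and jaw_1 above 2 N or contact force between any of the arm, the fingers and box_tier above 2 N).
It fails at once if the other clamp is worked: its trigger squeezed over 5 mm, its jaw moved over 4 mm, or its round tier moved over 10 mm (value of joint trigger_2 above 0.005 m or distance of pad_face_2 from where it was at the start of the episode above 0.004 m or distance of round_tier_center from where it was at the start of the episode above 0.01 m).
It fails at once if a bystander is moved by more than 20 mm (distance of any of stack, bowl, spoon, fork, bottle from where it was at the start of the episode above 0.02 m).
It also fails if it takes over 51 s, if anything falls off the work surface, if the arm or the gripper's body presses on something with over 40 N, if the wrist force passes 120 N, or if a joint passes its speed limit or range.

### The arm

A 6-joint arm with a two-finger parallel gripper is mounted at the origin on the work surface. World frame = base frame: x ahead of the robot, y to its left, z up, the work surface at z = 0. Lengths are in m, angles in rad, forces in N, time in s.
With the tool pointing down it reaches from about 0.4 to 0.925 m from the base axis. Payload 12.5 kg.
Tool frame: the origin (TCP) lies at the very end of the fingers, on their centre line; the grasp point (between the pads) lies bot.grasp_offset behind it (bot.grasp_offset is the distance from the TCP to the grasp point, in m); z points along the fingers, y is the line along which they close (so a half turn about z gives the same grasp; the last joint's range is limited). The gripper opens to 95 mm and grips with 3 to 60 N. Pads are 20 mm wide; open, the fingers measure 119 mm over their backs; the gripper's body (75 mm by 180 mm) begins 59 mm behind the grasp point.
Start: joints at [1.24, 0.491, 1.559, -0, 1.092, -0.106], TCP at [0.139, 0.609, 0.215] pointing down, gripper open.
Joint ranges: [-3.1, 3.1], [-0.84, 2.19], [0.05, 2.79], [-1.13, 4.28], [0.06, 2.93], [-2.69, 2.69]. Speed limits (rad/s): [2.22, 2.22, 2.79, 3.14, 3.14, 3.14].

### API

Orientations are given as a 3x3 rotation matrix whose columns are the frame's x, y, z axes.
In Python, from cell import readout, eyes, bot gives the robot as it stands.
- The arm moves only by the shell command python3 -m handwheel 'ROWS' [FORCE]. ROWS is a JSON object of lists of equal length, an entry for each row: "xyz": the shift along the tool's x, y, z in cm, a list of three; "rotation": the turn, a rotation vector about the tool's x, y, z in rad, a list of three; "gripper": the closure, from -1 (fully open) to 1 (shut). In form: {"xyz": [[dx, dy, dz], ...], "rotation": [[rx, ry, rz], ...], "gripper": [gripper, ...]}. A call has 1 to 10 rows; each row is the pose to reach, as a shift and turn from the pose commanded when the call began, along the tool's axes at that moment; what a row does not reach only later rows make up. A row lasts 1/12 s, in which the tool goes at most 41.7 mm and 7.16 degrees, less where a joint would pass 70% of its speed; a pose out of reach is approached as far as the arm can. A call with a gripper value outside its range is refused whole. The fingers move at their own pace and stop on an object; FORCE is the grip in N (left out, the last holds). Time passes only in rows, so rows that repeat a pose let the fingers close. It gives the time, the measured TCP pose, the force, the opening and the grip force at its end, in the units of the state.
- readout.get_obs(): the state, without advancing time (a new reading comes with each control period).
- eyes.capture(name): name is "scene" or "top"; returns the picture (480x640x3 uint8, red, green, blue); there is no depth.
- eyes.calibration(name): a dict with "camera_matrix" (3x3 intrinsics, pixels), "origin" and "attitude" of the camera in the world. Camera axes: x right, y up, looking along -z (the intrinsics and any distortion apply to the point x, -y, -z); pixel columns grow to the right and rows downward; lengths in m; the calibration is good to about 2 mm. A picture is of the moment at which its call begins. calibration takes no time and is no camera call.
- bot.finish_job(): hands the job in; it is judged then, once.
The state is a dict: "clock": time; "joints": joint angles; "qvel": joint speeds; "joint_torque": joint torques, N m; "position": TCP position; "tool_rot": TCP orientation; "contact_force": force on the tool from outside, world axes, zero at the start; "ft_torque": the same for the moment, N m; "grip_width": opening from 0.0 (shut) to 1.0 (fully open); "gripper_force": force on a finger pad.
Only numpy, scipy, OpenCV 4.12 (cv2) and the standard library are available. Lean on these libraries where they do the work, as an engineer would, in place of code of your own. Each camera call takes 0.05 s, during which the arm holds its last target. There are 200 camera calls.

## Working session

There is one attempt and no reset: what is moved stays moved. The work goes in short steps, Python scripts to look and compute and a shell command to move; the robot and the scene stay as the last step left them, time stands still between calls to the robot, and variables do not carry over. Pictures are saved under pics/ and viewed, at most 10 in all, crops included, and the job is handed in when it is done.

```bash
mkdir -p pics
python3 - <<'E'
from cell import readout, eyes, bot
import cv2
for n in("scene","top"):
    cv2.imwrite(f"pics/{n}0.png",eyes.capture(n)[:,:,::-1]); print(n,eyes.calibration(n))
print(bot.grasp_offset,readout.get_obs())
E
```

```text
scene {'camera_matrix': array([[448.72498112,   0.        , 320.58676519],
       [  0.        , 448.72498112, 237.2378678 ],
       [  0.        ,   0.        ,   1.        ]]), 'origin': array([1.33321252, 0.03415824, 0.90001051]), 'attitude': array([[-0.03138972, -0.70678338,  0.70673329],
       [ 0.99949937, -0.0193947 ,  0.02499692],
       [-0.00396053,  0.70716413,  0.70703834]])}
top {'camera_matrix': array([[507.78286262,   0.        , 308.42463674],
       [  0.        , 507.78286262, 234.44638851],
       [  0.        ,   0.        ,   1.        ]]), 'origin': array([ 0.30081373, -0.01380326,  1.41702157]), 'attitude': array([[-2.93941665e-03,  9.80720276e-01, -1.95394728e-01],
       [-9.99995668e-01, -2.91297580e-03,  4.22680202e-04],
       [-1.54649068e-04,  1.95395124e-01,  9.80724590e-01]])}
0.0188 {'clock': 0.1, 'joints': array([ 1.24039422e+00,  4.91471356e-01,  1.55939796e+00, -1.61482814e-05,
        1.09166153e+00, -1.05575047e-01]), 'qvel': array([ 0.00113587, -0.00341649, -0.00133545,  0.00102573, -0.00011895,
        0.00173148]), 'joint_torque': array([ 2.03075702e-03, -6.13621402e+01, -2.58606148e+01,  6.93681277e-02,
        4.69446892e-02, -5.57475346e-05]), 'position': array([0.13923407, 0.60907835, 0.21413427]), 'tool_rot': array([[-9.74834325e-01,  2.22930379e-01, -2.90815616e-04],
       [ 2.22930553e-01,  9.74833921e-01, -8.92093017e-04],
       [ 8.46222926e-05, -9.34474580e-04, -9.99999560e-01]]), 'contact_force': array([-0.53350299,  0.36200938,  0.6878503 ]), 'ft_torque': array([0.05335033, 0.02778729, 0.03873952]), 'gripper_force': 0.0, 'grip_width': 0.9988851370234667}
```

View pics/scene0.png

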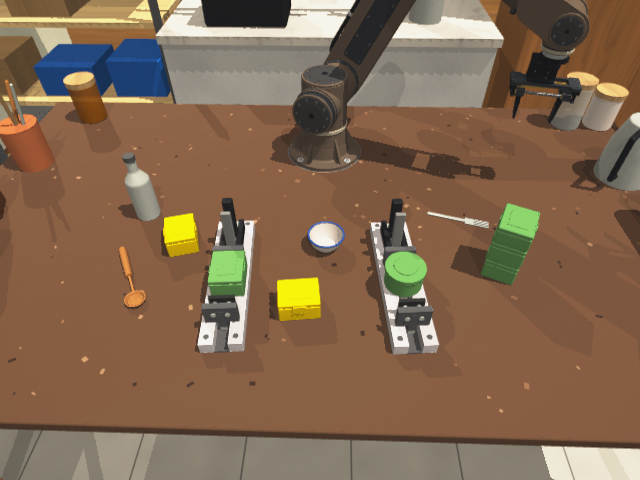

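View pics/top0.png

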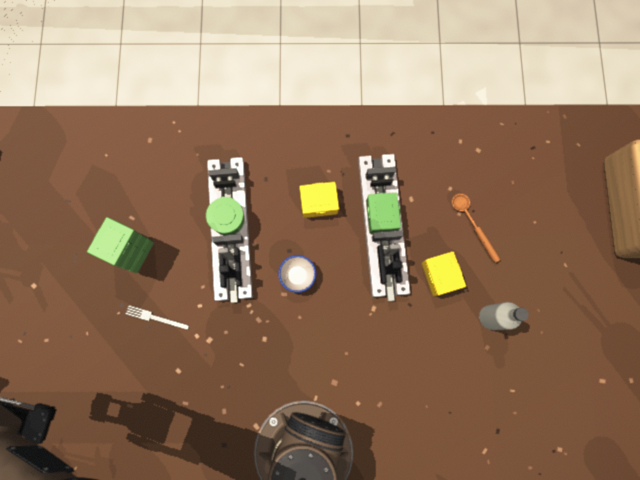

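The box tier is in the right-hand clamp in the top view (rails cols 360-408, rows 155-297), which is the left one in the scene view (handle about 228,205). I'll enlarge both views.

Run:
```python
import cv2,numpy as np
a=cv2.imread("pics/top0.png")[145:305,345:425]; b=cv2.imread("pics/scene0.png")[190:350,190:270]
cv2.imwrite("pics/crop0.png",np.hstack([cv2.resize(i,None,fx=3.7,fy=3.7,interpolation=cv2.INTER_CUBIC) for i in(a,b)]))
```

```text
(no output)
```

View pics/crop0.png

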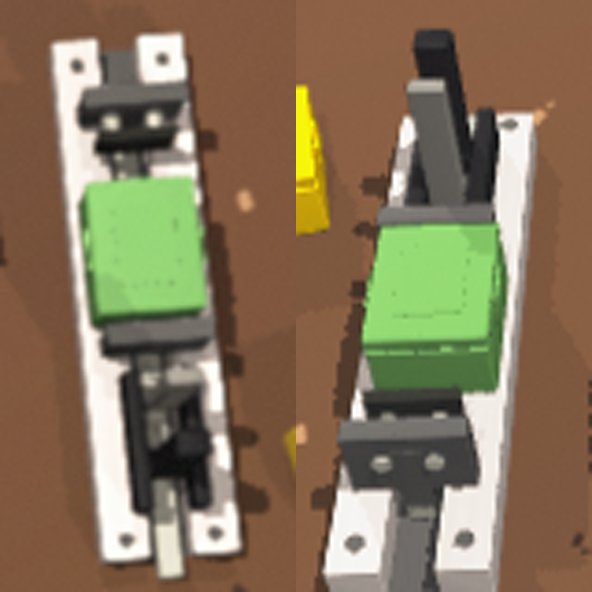

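The top crop shows the rail corners at crop px (52,43), (182,35), (105,562) and (242,550), and the fixed jaw's top edge near (103,325)-(213,318). In the scene crop, the handle top is at about x 415-455, y 30-50, and the trigger top at about x 407-445, y 80-93.

```bash
cat > h.py <<'E'
from cell import eyes
import numpy as np
def ray(n,u,v,z):
    c=eyes.calibration(n);K=c["camera_matrix"];d=np.linalg.solve(K,[u,v,1]);d=c["attitude"]@(d*[1,-1,-1]);o=np.array(c["origin"])
    return o+d*(z-o[2])/d[2]
def proj(n,p):
    c=eyes.calibration(n);q=c["attitude"].T@(np.array(p)-c["origin"])*[1,-1,-1];q=c["camera_matrix"]@q;return q[:2]/q[2]
E
python3 - <<'E'
from h import *
np.set_printoptions(precision=4,suppress=True)
T=lambda x,y,z:ray("top",345+x/3.7-.4,145+y/3.7-.4,z)[:2]
S=lambda x,y,z:ray("scene",190+(x-296)/3.7-.4,190+y/3.7-.4,z)[:2]
a,b,c,d=[T(*p,.034) for p in((52,43),(182,35),(105,562),(242,550))]
far,near=(a+b)/2,(c+d)/2;u=(far-near);print("rails",far,near,np.linalg.norm(u),np.degrees(np.arctan2(u[1],u[0])))
print("fixed jaw face top",T(103,325,.09),T(213,318,.09))
print("scene jaw face top",S(380,222,.09),S(494,222,.09))
print("handle top back L/R",S(415,31,.168),S(451,31,.168),"front",S(418,49,.168),S(457,49,.168))
print("trig top back",S(407,81,.165),S(443,81,.165),"front",S(410,93,.165),S(447,93,.165))
E
```

```text
rails [ 0.8076 -0.2094] [ 0.4086 -0.2393] 0.4001263374740912 4.278857368307839
fixed jaw face top [ 0.5702 -0.1851] [ 0.5751 -0.2646]
scene jaw face top [ 0.5744 -0.2624] [ 0.5723 -0.1857]
handle top back L/R [ 0.4679 -0.2463] [ 0.4672 -0.2216] front [ 0.4866 -0.2407] [ 0.4859 -0.2143]
trig top back [ 0.5158 -0.2431] [ 0.5151 -0.2191] front [ 0.5275 -0.2388] [ 0.5269 -0.2144]
```

```bash
python3 -m handwheel '{"xyz":[[-20,-15,-4.5],[-41,-32,-4.5],[-41,-32,-4.5],[-41,-32,-4.5],[-41,-32,-4.5],[-41,-32,-4.5],[-41,-32,-4.5],[-41,-32,-4.5],[-41,-32,-4.5],[-41,-32,-4.5]],"rotation":[[0,0,0.12],[0,0,0.24],[0,0,0.36],[0,0,0.48],[0,0,0.6],[0,0,0.72],[0,0,0.84],[0,0,0.96],[0,0,1.08],[0,0,1.2]],"gripper":[-1,-1,-1,-1,-1,-1,-1,-1,-1,-1]}' 25
cat > to.py <<'E'
# tool-axes shift (cm) and turn (rad) from the present pose to clamp-frame x,y,z (mm), given clamp origin and yaw
import sys,numpy as np
from cell import readout
from scipy.spatial.transform import Rotation as R
O=np.array([.4845,-.2305,0]);yaw=.075
x,y,z=[float(v)/1000 for v in sys.argv[1:4]]
C=R.from_euler('z',yaw).as_matrix(); s=readout.get_obs();A=s["tool_rot"]
t=O+C@[x,y,z];G=C@np.array([[0,1,0],[1,0,0],[0,0,-1]])
print("shift cm",np.round(A.T@(t-s["position"])*100,2),"rot",np.round(R.from_matrix(A.T@G).as_rotvec(),3),"tcp in clamp mm",np.round(C.T@(s["position"]-O)*1000,1),"w",round(s["grip_width"]*95,2),"F",round(s["gripper_force"],2),s["contact_force"].round(1),"t",round(s["clock"],2))
E
python3 to.py 0 0 240
```

```text
clock: 0.93
position: [0.4021, 0.2858, 0.2515]
tool_rot: [[-0.14, 0.99, -0.0], [0.99, 0.14, 0.0], [0.0, -0.0, -1.0]]
contact_force: [0.2, 0.9, -0.1]
grip_width: 1.0
gripper_force: 0.0
shift cm [-52.28   0.94   1.15] rot [-0.    -0.     0.065] tcp in clamp mm [-43.5 521.1 251.5] w 94.96 F 0.0 [ 0.2  0.9 -0.1] t 0.93
```

```bash
python3 -m handwheel '{"xyz":[[-42,0.9,1],[-42,0.9,1],[-42,0.9,1],[-42,0.9,1],[-42,0.9,1],[-42,0.9,1],[-42,0.9,1],[-42,0.9,1],[-42,0.9,1],[-42,0.9,1]],"rotation":[[0,0,0.06],[0,0,0.06],[0,0,0.06],[0,0,0.06],[0,0,0.06],[0,0,0.06],[0,0,0.06],[0,0,0.06],[0,0,0.06],[0,0,0.06]],"gripper":[-1,-1,-1,-1,-1,-1,-1,-1,-1,-1]}' >/dev/null;python3 to.py 0 0 240
```

```text
shift cm [-10.61   0.49   0.13] rot [-0.    -0.     0.011] tcp in clamp mm [ -6.1 106.1 241.4] w 95.23 F 0.0 [-0.3  0.9  0.7] t 1.77
```

```bash
python3 -m handwheel '{"xyz":[[-4,0.5,0.1],[-8,0.5,0.1],[-10.6,0.5,0.1],[-10.6,0.5,0.1],[-10.6,0.5,0.1],[-10.6,0.5,0.1]],"rotation":[[0,0,0.01],[0,0,0.01],[0,0,0.01],[0,0,0.01],[0,0,0.01],[0,0,0.01]],"gripper":[-1,-1,-1,-1,-1,-1]}' >/dev/null;python3 to.py 0 0 240
python3 - <<'E'
from cell import eyes
import cv2,numpy as np
a=eyes.capture("scene")[130:350,160:300,::-1];b=eyes.capture("top")[145:365,320:460,::-1]
cv2.imwrite("pics/b.png",np.hstack([cv2.resize(i,None,fx=2.7,fy=2.7,interpolation=cv2.INTER_CUBIC) for i in(a,b)]))
E
```

```text
shift cm [-0.29 -0.02  0.01] rot [-0.001 -0.001  0.001] tcp in clamp mm [2.000e-01 2.900e+00 2.401e+02] w 95.26 F 0.0 [ 0.6  0.3 -0. ] t 2.27
```

View pics/b.png

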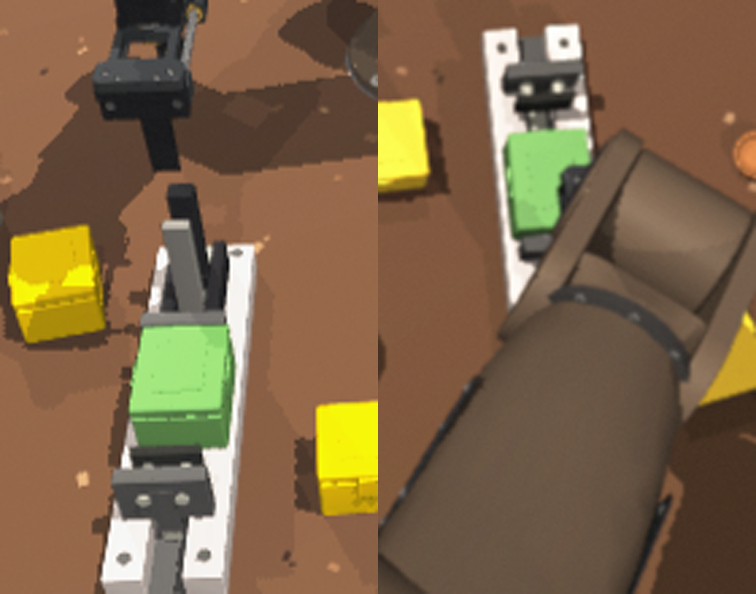

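The scene crop shows the front fingertip at about (166,168), above the trigger, whose top is at (163-190, 222) with the handle top at (168-195, 188). The top view is blocked by the arm. I'll check the clamp origin from these pixels.

Run:
```python
from h import *
C=np.array([[.9972,-.0749],[.0749,.9972]]);O=np.array([.4845,-.2305])
P=lambda x,y,z:(C.T@(ray("scene",160+x/2.7-.3,130+y/2.7-.3,z)[:2]-O)*1000).round(1)
print("tip L,R",P(153,168,.24),P(179,168,.24))
print("trig front",P(164,231,.165),P(189,230,.165),"handle front",P(171,202,.168),P(197,200,.168))
print("trig mid at bottom?",P(170,222,.165))
```

```text
tip L,R [46.7 -8.3] [47.8 14. ]
trig front [ 44.2 -11.2] [43.9 11.2] handle front [ 7.8 -8.5] [ 6.1 15.3]
trig mid at bottom? [32.2 -7.2]
```

```bash
python3 -m handwheel '{"xyz":[[-0.3,0.15,1],[-0.3,0.15,4],[-0.3,0.15,7],[-0.3,0.15,10],[-0.3,0.15,11],[-0.3,0.15,11],[-0.3,0.15,11]],"rotation":[[0,0,0],[0,0,0],[0,0,0],[0,0,0],[0,0,0],[0,0,0],[0,0,0]],"gripper":[-1,-1,-1,-1,-1,-1,-1]}' 25 >/dev/null;python3 to.py 1 0 128
python3 -m handwheel '{"xyz":[[0,0,0],[0,0,0],[0,0,0]],"rotation":[[0,0,0],[0,0,0],[0,0,0]],"gripper":[-0.8,-0.6,-0.6]}' >/dev/null;python3 to.py 1 0 128
```

```text
shift cm [ 0.06 -0.14  0.28] rot [-0.    -0.     0.002] tcp in clamp mm [  2.4  -0.6 130.8] w 95.48 F 0.0 [ 0.3  0.2 -0.1] t 2.95
shift cm [ 0.1  -0.15  0.37] rot [0.002 0.001 0.001] tcp in clamp mm [  2.5  -1.  131.7] w 80.21 F 0.0 [-0.2 -0.4  0.1] t 3.2
```

```bash
for g in -0.6 -0.5 -0.4 -0.3 -0.25; do :; done
python3 -m handwheel '{"xyz":[[0,0,0],[0,0,0],[0,0,0]],"rotation":[[0,0,0],[0,0,0],[0,0,0]],"gripper":[-0.5,-0.5,-0.5]}' >/dev/null;python3 to.py 1 0 130
python3 -m handwheel '{"xyz":[[0,0,0],[0,0,0],[0,0,0]],"rotation":[[0,0,0],[0,0,0],[0,0,0]],"gripper":[-0.35,-0.35,-0.35]}' >/dev/null;python3 to.py 1 0 130
```

```text
shift cm [ 0.1  -0.28  0.13] rot [0.004 0.001 0.001] tcp in clamp mm [  3.8  -1.  131.3] w 71.89 F 5.09 [ 9.2  4.1 -0.5] t 3.45
shift cm [ 0.1  -0.3   0.13] rot [0.005 0.002 0.001] tcp in clamp mm [  4.   -1.  131.3] w 64.96 F 5.31 [10.7  4.5 -0.1] t 3.7
```

```bash
python3 -m handwheel '{"xyz":[[0,0,0],[0,0,0],[0,0,0]],"rotation":[[0,0,0],[0,0,0],[0,0,0]],"gripper":[-0.22,-0.22,-0.22]}' >/dev/null;python3 to.py 1 0 130
python3 -m handwheel '{"xyz":[[0,0,0],[0,0,0],[0,0,0]],"rotation":[[0,0,0],[0,0,0],[0,0,0]],"gripper":[-0.1,-0.1,-0.1]}' >/dev/null;python3 to.py 1 0 130
python3 - <<'E'
from cell import eyes
import cv2,numpy as np
a=eyes.capture("scene")[180:350,180:280,::-1]
z=cv2.imread("pics/scene0.png")[180:350,180:280]
cv2.imwrite("pics/c.png",np.hstack([cv2.resize(i,None,fx=3.5,fy=3.5,interpolation=cv2.INTER_CUBIC) for i in(z,a)]))
E
```

```text
shift cm [ 0.1  -0.3   0.13] rot [0.005 0.002 0.001] tcp in clamp mm [  4.   -1.  131.3] w 58.3 F 5.46 [10.7  4.2  0.1] t 3.95
shift cm [ 0.1  -0.31  0.13] rot [0.005 0.002 0.001] tcp in clamp mm [  4.1  -1.  131.4] w 52.43 F 5.59 [11.3  3.3 -0.1] t 4.2
```

View pics/c.png

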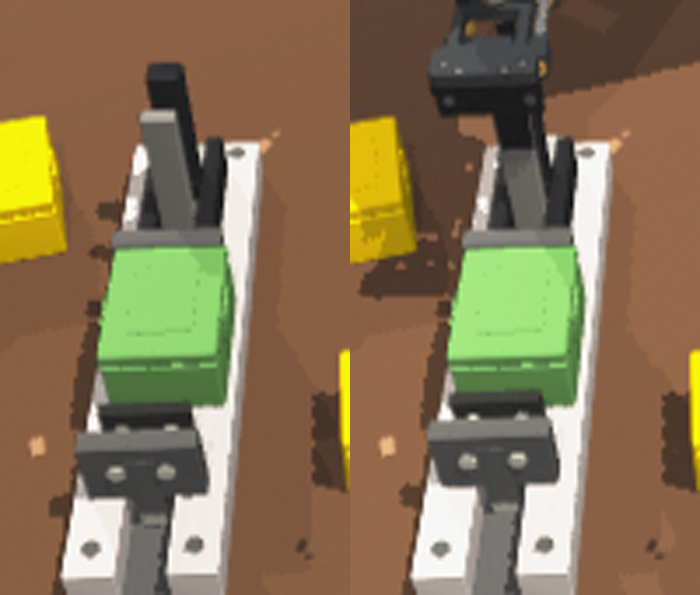

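The left crop is the start and the right is now. The jaw's near edge (row 435 to about 425) and the pad have moved towards the tier by about 3 real px, roughly 6-8 mm, so the stroke works. I'll shift the gripper's centre towards the handle and finish the stroke.

```bash
python3 -m handwheel '{"xyz":[[0,-0.3,0],[0,-0.4,0],[0,-0.4,0],[0,-0.4,0]],"rotation":[[0,0,0],[0,0,0],[0,0,0],[0,0,0]],"gripper":[-0.1,-0.1,-0.1,-0.1]}' >/dev/null;python3 to.py 1 0 130
python3 -m handwheel '{"xyz":[[0,0,0],[0,0,0],[0,0,0],[0,0,0]],"rotation":[[0,0,0],[0,0,0],[0,0,0],[0,0,0]],"gripper":[-0.14,-0.14,-0.14,-0.14]}' >/dev/null;python3 to.py 1 0 130
```

```text
shift cm [0.1  0.1  0.14] rot [0.005 0.002 0.001] tcp in clamp mm [ -0.   -1.  131.4] w 52.57 F 5.25 [9.5 3.4 0.7] t 4.58
shift cm [0.1  0.17 0.14] rot [0.003 0.001 0.001] tcp in clamp mm [ -0.7  -1.  131.4] w 54.19 F 2.93 [5.9 2.8 2.7] t 4.92
```

```bash
python3 -m handwheel '{"xyz":[[0,0,0],[0,0,0],[0,0,0]],"rotation":[[0,0,0],[0,0,0],[0,0,0]],"gripper":[0.0,0.0,0.0]}' >/dev/null;python3 to.py 1 0 130
python3 -m handwheel '{"xyz":[[0,0,0],[0,0,0],[0,0,0]],"rotation":[[0,0,0],[0,0,0],[0,0,0]],"gripper":[0.1,0.1,0.1]}' >/dev/null;python3 to.py 1 0 130
```

```text
shift cm [0.1  0.09 0.14] rot [0.005 0.002 0.001] tcp in clamp mm [ 1.000e-01 -1.000e+00  1.314e+02] w 48.11 F 5.9 [11.1  3.7 -0.4] t 5.17
shift cm [0.1  0.12 0.14] rot [0.004 0.001 0.001] tcp in clamp mm [ -0.2  -1.  131.4] w 43.38 F 7.83 [8.7 3.3 0.7] t 5.42
```

```bash
cat > track.py <<'E'
# jaw and tier travel (mm along the clamp, + = towards handle) since start, by template matching in the scene view
from h import *
import cv2
O=np.array([.4845,-.2305,0]);C=np.array([[.9972,-.0749,0],[.0749,.9972,0],[0,0,1]])
z=cv2.imread("pics/scene0.png");im=eyes.capture("scene")[:,:,::-1].copy();cv2.imwrite("pics/last.png",im)
k=6
up=lambda i:cv2.resize(i,None,fx=k,fy=k,interpolation=cv2.INTER_CUBIC)
for n,(x0,y0,x1,y1),X,Z in(("jaw",(201,301,243,323),255,.075),("tier",(204,276,250,297),196,.08)):
    m=20;r=cv2.matchTemplate(up(im[y0-m:y1+m,x0-m:x1+m]),up(z[y0:y1,x0:x1]),cv2.TM_CCOEFF_NORMED)
    _,s,_,(u,v)=cv2.minMaxLoc(r);d=np.array([u,v])/k-m
    a,b=[proj("scene",O+C@[(X-t)/1000,0,Z]) for t in(0,10)]
    e=(b-a)/10;print(n,"mm",round(d@e/(e@e),1),"px",d.round(2),"score",round(s,3))
E
python3 track.py
python3 -m handwheel '{"xyz":[[0,0,0],[0,0,0],[0,0,0],[0,0,0],[0,0,0],[0,0,0],[0,0,0],[0,0,0],[0,0,0]],"rotation":[[0,0,0],[0,0,0],[0,0,0],[0,0,0],[0,0,0],[0,0,0],[0,0,0],[0,0,0],[0,0,0]],"gripper":[-1,-1,-1,-1,-1,-1,-1,-1,-1]}' >/dev/null;python3 to.py 1 0 130;python3 track.py
python3 - <<'E'
import cv2
cv2.imwrite("pics/d.png",cv2.resize(cv2.imread("pics/last.png")[270:345,195:265],None,fx=8,fy=8,interpolation=cv2.INTER_CUBIC))
E
```

```text
jaw mm 18.0 px [ 0.83 -6.5 ] score 0.932
tier mm 0.5 px [ 0.   -0.17] score 0.91
shift cm [0.07 0.31 0.03] rot [-0.    -0.     0.001] tcp in clamp mm [ -2.1  -0.7 130.3] w 93.73 F 0.0 [-0.   0.6  0.2] t 6.22
jaw mm 18.0 px [ 0.83 -6.5 ] score 0.931
tier mm 0.5 px [ 0.   -0.17] score 0.913
```

View pics/d.png

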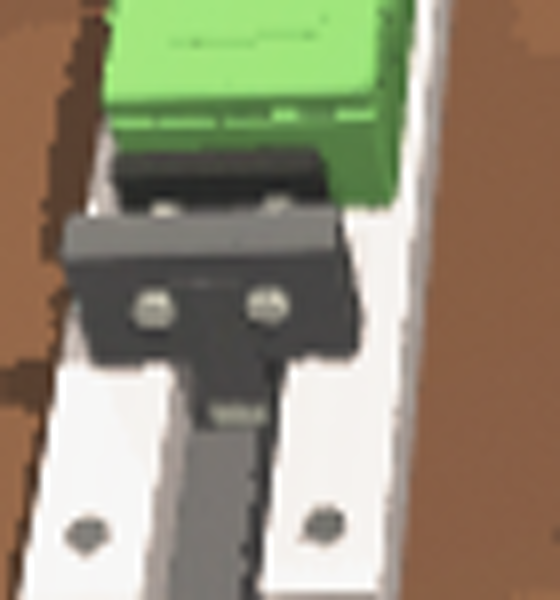

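The pad's top far edge is at crop (115-320, 150) and hides the lower part of the tier's near face. The tier's near lid edge is at about (105-380, 100). I'll estimate the gap.

```bash
python3 - <<'E'
from h import *
C=np.array([[.9972,-.0749],[.0749,.9972]]);O=np.array([.4845,-.2305])
P=lambda x,y,z:(C.T@(ray("scene",195+x/8-.45,270+y/8-.45,z)[:2]-O)*1000).round(1)
print("tier far edge z94",P(240,100,.094),"tier bottom edge z34",P(370,208,.034))
for z in(.08,.084,.088):print("pad edge",z,P(215,151,z))
E
for i in 1; do python3 -m handwheel '{"xyz":[[0,0.3,0],[0,0.3,0],[0,0.3,0],[0,0.3,0],[0,0.3,0],[0,0.3,0]],"rotation":[[0,0,0],[0,0,0],[0,0,0],[0,0,0],[0,0,0],[0,0,0]],"gripper":[-0.6,-0.5,-0.45,-0.45,-0.45,-0.45]}'>/dev/null; done; python3 to.py 1 0 130;python3 track.py
```

```text
tier far edge z94 [196.5   4.1] tier bottom edge z34 [190.7  33.3]
pad edge 0.08 [203.7  -4.5]
pad edge 0.084 [206.9  -3.5]
pad edge 0.088 [210.1  -2.5]
shift cm [ 0.07 -0.02  0.04] rot [ 0.    -0.     0.001] tcp in clamp mm [  1.2  -0.7 130.4] w 69.45 F 1.35 [ 3.3  0.5 -1.2] t 6.77
jaw mm 18.0 px [ 0.83 -6.5 ] score 0.931
tier mm 0.5 px [ 0.   -0.17] score 0.913
```

```bash
python3 -m handwheel '{"xyz":[[0,0,0],[0,0,0],[0,0,0]],"rotation":[[0,0,0],[0,0,0],[0,0,0]],"gripper":[-0.25,-0.25,-0.25]}' >/dev/null;python3 to.py 1 0 130;python3 track.py|head -1
python3 -m handwheel '{"xyz":[[0,-0.2,0],[0,-0.2,0],[0,-0.2,0]],"rotation":[[0,0,0],[0,0,0],[0,0,0]],"gripper":[-0.1,-0.1,-0.1]}' >/dev/null;python3 to.py 1 0 130;python3 track.py
```

```text
shift cm [ 0.08 -0.11  0.04] rot [0.002 0.    0.001] tcp in clamp mm [  2.1  -0.8 130.4] w 60.12 F 5.53 [10.4  3.1 -5.5] t 7.07
jaw mm 19.9 px [ 1.   -7.17] score 0.915
shift cm [0.08 0.07 0.04] rot [0.003 0.    0.001] tcp in clamp mm [  0.3  -0.8 130.4] w 52.62 F 5.77 [11.2  2.7 -5.7] t 7.37
jaw mm 25.4 px [ 1.17 -9.17] score 0.862
tier mm 0.5 px [ 0.   -0.17] score 0.872
```

```bash
python3 -m handwheel '{"xyz":[[0,-0.1,0],[0,-0.1,0],[0,-0.1,0]],"rotation":[[0,0,0],[0,0,0],[0,0,0]],"gripper":[-0.02,-0.02,-0.02]}' >/dev/null;python3 to.py 1 0 130;python3 track.py
python3 -m handwheel '{"xyz":[[0,0,0],[0,0,0],[0,0,0]],"rotation":[[0,0,0],[0,0,0],[0,0,0]],"gripper":[0.08,0.08,0.08]}' >/dev/null;python3 to.py 1 0 130;python3 track.py
python3 - <<'E'
import cv2
cv2.imwrite("pics/e.png",cv2.resize(cv2.imread("pics/last.png")[260:335,195:265],None,fx=8,fy=8,interpolation=cv2.INTER_CUBIC))
E
```

```text
shift cm [0.08 0.17 0.04] rot [0.003 0.    0.001] tcp in clamp mm [ -0.7  -0.8 130.4] w 48.84 F 5.89 [11.8  3.3 -5.2] t 7.67
jaw mm 28.6 px [  1.33 -10.33] score 0.835
tier mm 0.5 px [ 0.   -0.17] score 0.852
shift cm [0.08 0.16 0.04] rot [0.003 0.    0.001] tcp in clamp mm [ -0.6  -0.8 130.4] w 43.8 F 6.02 [11.8  3.7 -5.9] t 7.97
jaw mm 30.9 px [  1.5  -11.17] score 0.82
tier mm 0.0 px [0. 0.] score 0.828
```

View pics/e.png

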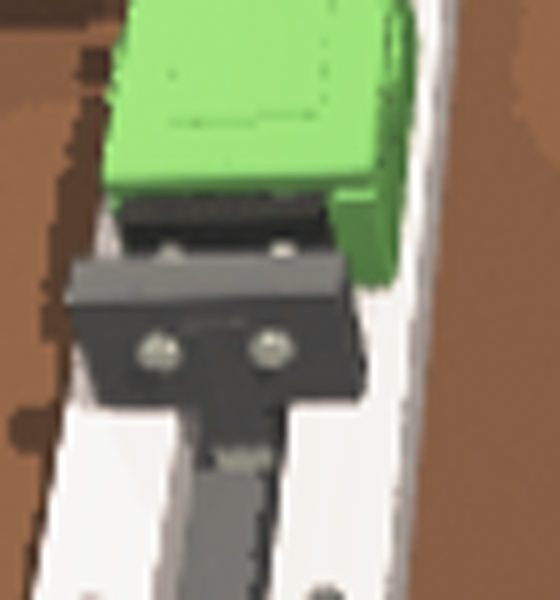

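The pad's top edge (row ~195) now almost touches the tier's near face under the lid, and the tier hasn't moved. Jaw travel is about 30.5 mm. I'll release and make a third, careful stroke.

```bash
python3 -m handwheel '{"xyz":[[0,0,0],[0,0,0],[0,0,0],[0,0,0],[0,0,0],[0,0,0],[0,0,0],[0,0,0],[0,0,0]],"rotation":[[0,0,0],[0,0,0],[0,0,0],[0,0,0],[0,0,0],[0,0,0],[0,0,0],[0,0,0],[0,0,0]],"gripper":[-1,-1,-1,-1,-1,-1,-1,-1,-1]}' >/dev/null;python3 to.py 1 0 130;python3 track.py
python3 -m handwheel '{"xyz":[[0,0.3,0],[0,0.3,0],[0,0.3,0],[0,0.3,0],[0,0.3,0],[0,0.3,0]],"rotation":[[0,0,0],[0,0,0],[0,0,0],[0,0,0],[0,0,0],[0,0,0]],"gripper":[-0.6,-0.5,-0.4,-0.35,-0.35,-0.35]}'>/dev/null; python3 to.py 1 0 130;python3 track.py
python3 -m handwheel '{"xyz":[[0,0,0],[0,0,0],[0,0,0]],"rotation":[[0,0,0],[0,0,0],[0,0,0]],"gripper":[-0.27,-0.27,-0.27]}' >/dev/null;python3 to.py 1 0 130;python3 track.py
```

```text
shift cm [0.07 0.31 0.05] rot [-0.    -0.     0.001] tcp in clamp mm [ -2.1  -0.7 130.5] w 93.57 F 0.0 [ 0.6 -0.3 -0.5] t 8.77
jaw mm 30.9 px [  1.5  -11.17] score 0.819
tier mm 0.0 px [0. 0.] score 0.828
shift cm [ 0.08 -0.08  0.04] rot [0.002 0.    0.001] tcp in clamp mm [  1.8  -0.8 130.4] w 64.88 F 5.09 [ 9.8  2.9 -6.1] t 9.32
jaw mm 30.9 px [  1.5  -11.17] score 0.819
tier mm 0.0 px [0. 0.] score 0.828
shift cm [ 0.08 -0.15  0.04] rot [0.003 0.001 0.001] tcp in clamp mm [  2.5  -0.8 130.4] w 59.98 F 5.88 [11.7  4.  -5.4] t 9.62
jaw mm 32.3 px [  1.5  -11.67] score 0.814
tier mm 1.0 px [ 0.   -0.33] score 0.825
```

```bash
python3 -m handwheel '{"xyz":[[0,-0.1,0],[0,-0.1,0],[0,-0.1,0]],"rotation":[[0,0,0],[0,0,0],[0,0,0]],"gripper":[-0.22,-0.22,-0.22]}' >/dev/null;python3 to.py 1 0 130;python3 track.py
python3 -m handwheel '{"xyz":[[0,-0.1,0],[0,-0.1,0],[0,-0.1,0]],"rotation":[[0,0,0],[0,0,0],[0,0,0]],"gripper":[-0.18,-0.18,-0.18]}' >/dev/null;python3 to.py 1 0 130;python3 track.py
```

```text
shift cm [ 0.08 -0.05  0.04] rot [0.003 0.001 0.001] tcp in clamp mm [  1.5  -0.8 130.4] w 58.16 F 5.98 [11.6  2.2 -5.9] t 9.92
jaw mm 34.2 px [  1.83 -12.33] score 0.817
tier mm 3.5 px [ 0.17 -1.17] score 0.824
shift cm [0.08 0.05 0.04] rot [0.003 0.001 0.001] tcp in clamp mm [  0.5  -0.8 130.4] w 56.3 F 6.07 [11.6  3.  -6.6] t 10.22
jaw mm 36.5 px [  1.83 -13.17] score 0.805
tier mm 5.0 px [ 0.17 -1.67] score 0.822
```

```bash
python3 -m handwheel '{"xyz":[[0,-0.1,0],[0,-0.1,0],[0,-0.1,0]],"rotation":[[0,0,0],[0,0,0],[0,0,0]],"gripper":[-0.14,-0.14,-0.14]}' >/dev/null;python3 to.py 1 0 130;python3 track.py
python3 -m handwheel '{"xyz":[[0,-0.1,0],[0,-0.1,0],[0,-0.1,0]],"rotation":[[0,0,0],[0,0,0],[0,0,0]],"gripper":[-0.1,-0.1,-0.1]}' >/dev/null;python3 to.py 1 0 130;python3 track.py
```

```text
shift cm [0.08 0.14 0.04] rot [0.003 0.001 0.001] tcp in clamp mm [ -0.4  -0.8 130.4] w 54.27 F 6.57 [12.6  4.8 -6.6] t 10.52
jaw mm 37.9 px [  2.   -13.67] score 0.781
tier mm 5.5 px [ 0.17 -1.83] score 0.829
shift cm [0.08 0.22 0.04] rot [0.003 0.001 0.001] tcp in clamp mm [ -1.2  -0.8 130.4] w 52.29 F 7.1 [12.5  3.9 -6.9] t 10.82
jaw mm 39.4 px [  2.17 -14.17] score 0.756
tier mm 5.5 px [ 0.17 -1.83] score 0.837
```

```bash
python3 -m handwheel '{"xyz":[[0,0,0],[0,0,0],[0,0,0]],"rotation":[[0,0,0],[0,0,0],[0,0,0]],"gripper":[-0.03,-0.03,-0.03]}' >/dev/null;python3 to.py 1 0 130;python3 track.py
python3 -m handwheel '{"xyz":[[0,0,0],[0,0,0],[0,0,0]],"rotation":[[0,0,0],[0,0,0],[0,0,0]],"gripper":[0.03,0.03,0.03]}' >/dev/null;python3 to.py 1 0 130;python3 track.py
```

```text
shift cm [0.08 0.21 0.04] rot [0.004 0.001 0.001] tcp in clamp mm [ -1.1  -0.8 130.4] w 49.34 F 7.55 [14.9  3.7 -7.7] t 11.12
jaw mm 40.7 px [  2.17 -14.67] score 0.73
tier mm 5.5 px [ 0.17 -1.83] score 0.839
shift cm [0.08 0.19 0.04] rot [0.004 0.001 0.001] tcp in clamp mm [ -0.9  -0.8 130.4] w 45.94 F 7.93 [16.   3.7 -8.7] t 11.42
jaw mm 41.7 px [  2.33 -15.  ] score 0.716
tier mm 5.5 px [ 0.17 -1.83] score 0.843
```

```bash
python3 -m handwheel '{"xyz":[[0,0.05,0],[0,0.05,0],[0,0.05,0]],"rotation":[[0,0,0],[0,0,0],[0,0,0]],"gripper":[0.07,0.07,0.07]}' >/dev/null;python3 to.py 1 0 130;python3 track.py
python3 -m handwheel '{"xyz":[[0,0,0],[0,0,0],[0,0,0]],"rotation":[[0,0,0],[0,0,0],[0,0,0]],"gripper":[0.1,0.1,0.1]}' 20 >/dev/null;python3 to.py 1 0 130;python3 track.py
```

```text
shift cm [0.08 0.14 0.04] rot [0.004 0.001 0.001] tcp in clamp mm [ -0.4  -0.8 130.4] w 44.18 F 8.05 [16.2  4.9 -8.1] t 11.72
jaw mm 42.1 px [  2.33 -15.17] score 0.707
tier mm 5.5 px [ 0.17 -1.83] score 0.843
shift cm [0.08 0.14 0.04] rot [0.004 0.001 0.001] tcp in clamp mm [ -0.4  -0.8 130.4] w 42.92 F 8.24 [16.2  4.7 -7.6] t 12.02
jaw mm 42.7 px [  2.5  -15.33] score 0.701
tier mm 5.5 px [ 0.17 -1.83] score 0.842
```

```bash
python3 -m handwheel '{"xyz":[[0,0.05,0],[0,0.05,0],[0,0.05,0]],"rotation":[[0,0,0],[0,0,0],[0,0,0]],"gripper":[0.13,0.13,0.13]}' >/dev/null;python3 to.py 1 0 130;python3 track.py
python3 -m handwheel '{"xyz":[[0,0.05,0],[0,0.05,0],[0,0.05,0]],"rotation":[[0,0,0],[0,0,0],[0,0,0]],"gripper":[0.14,0.14,0.14]}' >/dev/null;python3 to.py 1 0 130;python3 track.py
```

```text
shift cm [0.08 0.19 0.04] rot [0.002 0.    0.001] tcp in clamp mm [ -0.9  -0.8 130.4] w 41.47 F 13.01 [ 8.6  2.1 -4.3] t 12.32
jaw mm 43.6 px [  2.5  -15.67] score 0.683
tier mm 6.0 px [ 0.17 -2.  ] score 0.842
shift cm [0.07 0.22 0.04] rot [ 0.001 -0.     0.001] tcp in clamp mm [ -1.2  -0.7 130.4] w 41.03 F 14.91 [ 5.1  2.4 -3.4] t 12.62
jaw mm 44.0 px [  2.5  -15.83] score 0.678
tier mm 6.0 px [ 0.17 -2.  ] score 0.843
```

```bash
python3 -m handwheel '{"xyz":[[0,0,0],[0,0,0],[0,0,0],[0,0,0],[0,0,0],[0,0,0],[0,0,0],[0,0,0],[0,0,0],[0,0,0]],"rotation":[[0,0,0],[0,0,0],[0,0,0],[0,0,0],[0,0,0],[0,0,0],[0,0,0],[0,0,0],[0,0,0],[0,0,0]],"gripper":[0.14,0.14,0.14,0.14,0.14,0.14,0.14,0.14,0.14,0.14]}' >/dev/null;python3 to.py 1 0 130;python3 track.py
python3 - <<'E'
import cv2
cv2.imwrite("pics/f.png",cv2.resize(cv2.imread("pics/last.png")[190:340,175:275],None,fx=4,fy=4,interpolation=cv2.INTER_CUBIC))
E
```

```text
shift cm [0.07 0.22 0.04] rot [ 0.001 -0.     0.001] tcp in clamp mm [ -1.2  -0.7 130.4] w 40.98 F 14.84 [ 5.8  1.5 -3.5] t 13.5
jaw mm 44.0 px [  2.5  -15.83] score 0.678
tier mm 6.0 px [ 0.17 -2.  ] score 0.843
```

View pics/f.png

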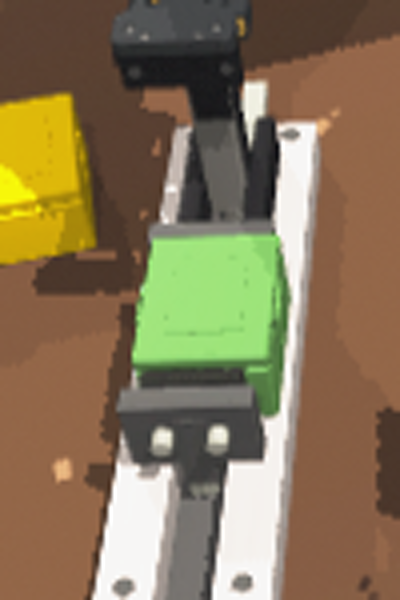

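The tier lies flat against the fixed jaw (row ~235) and the pad (row ~375) presses on it. The jaw and tier are steady, and the fingers grip both trigger and handle, so I'm handing it in.

```bash
python3 -c "
from cell import bot
print(bot.finish_job())"
```

```text
the job is handed in; nothing more can be done
None
```

I handed the job in at about 13.5 s: the box tier is held flat against the fixed jaw with the pad pressed in about 7–9 mm (estimated), and the gripper is still squeezing trigger and handle; no verdict was returned.

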